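# Pin the mould and tuck a carbon strip under the lapped skin

## Robot

A 6-joint arm with a two-finger parallel gripper is mounted at the origin on the work surface. World frame = base frame: x ahead of the robot, y to its left, z up, the work surface at z = 0. Lengths are in mm, angles in rad, forces in N, time in s.
With the tool pointing down it reaches from about 300 to 875 mm from the base axis. Payload 4.2 kg.
Tool frame: the origin (TCP) lies at the very end of the fingers, on their centre line; the grasp point (between the pads) lies 19 mm behind it (hold_point_z is the z of the grasp point in the tool frame, in mm); z points along the fingers, y is the direction in which the jaws open and shut (so a half turn about z gives the same grasp; the last joint's range is limited). The gripper opens to 85 mm and grips with 20 to 120 N. Pads are 22 mm wide; open, the fingers measure 114 mm over their backs; the gripper's body (76 mm by 85 mm) begins 54 mm behind the grasp point. The pads swing forward as they close: fully open they stand 13 mm farther back than shut.
Start: joints at [-1.166, 0.32, 1.565, -0, 1.257, -0.02], TCP at [236.984, -523.908, 231.338] pointing down, gripper open.
Joint ranges: [-3.11, 3.11], [-0.84, 2.01], [0.21, 2.61], [-1.34, 4.49], [0.05, 2.63], [-2.56, 2.56]. Speed limits (rad/s): [2.57, 2.57, 3.14, 3.14, 3.14, 3.14].

## Interface

Orientations are given as a unit quaternion [w, x, y, z].
In Python, from station import * gives the robot as it stands. The module is installed in compiled form; this text tells all that it offers.
- The arm moves only by the shell command python3 -m creep 'ROWS' [OPENING] [FORCE]. ROWS is JSON, a list that holds one entry, the list of rows, each a list of 6 numbers: the shift along the tool's x, y, z in m, then the turn, a rotation vector about the tool's x, y, z in degrees. A call has 1 to 20 rows; each row is the pose to reach, as a shift and turn from the pose commanded when the call began, along the tool's axes at that moment; what a row does not reach only later rows make up. A row lasts 1/8 s, in which the tool goes at most 62.5 mm and 10.7 degrees, less where a joint would pass 70% of its speed; a pose out of reach is approached as far as the arm can. A call with a gripper value outside its range is refused whole. OPENING is the finger opening in m, from 0 to 0.0854, set as the call begins (- or left out, the last holds). The fingers move at their own pace and stop on an object; FORCE is the grip in N (left out, the last holds). Time passes only in rows, so rows that repeat a pose let the fingers close. It gives the time, the measured TCP pose, the force and the opening at its end, in the units of the state.
- sense(): the state, without advancing time (a new reading comes with each control period).
- read_camera(name): name is "scene" or "side" or "wrist"; returns (picture, depth): 384x512x3 uint8, red, green, blue; 384x512 float32, mm along the optical axis (not along the pixel's ray), 0 where there is no reading.
- calibration(name): a dict with "fx", "fy", "cx", "cy" (pixels), "k1" (the pictures are not rectified: a ray, as slopes to the right and down, at radius r is drawn at 1 + k1 r^2 times it, then the intrinsics apply), "eye" and "attitude" of the camera in the world; the wrist camera has in their place "T_tool_cam" (4x4, takes a point from camera to tool coordinates, whose origin is the TCP and whose axes are the flange's). Camera axes: x right, y up, looking along -z (the intrinsics and any distortion apply to the point x, -y, -z); pixel columns grow to the right and rows downward; lengths in mm; the calibration is good to about 2 mm. A picture is of the moment at which its call begins: read the wrist's pose just before it. calibration takes no time and is no camera call.
- finish_job(): hands the job in, once; it reports no verdict.
The state is a dict: "time": time; "q": joint angles; "dq": joint speeds; "joint_efforts": joint torques, N m; "position": TCP position; "tcp_rot": TCP orientation; "wrist_force": force on the tool from outside, world axes, zero at the start; "moment": the same for the moment, N m; "gripper_width": finger opening in mm.
Only numpy, scipy, OpenCV 4.12 (cv2) and the standard library are available. Lean on these libraries where they do the work, as an engineer would, in place of code of your own. Each camera call takes 0.05 s, during which the arm holds its last target.

## Task

Put the red-handled locating pin through the eye of the mould's side lug, down to its collar, so that the deck cannot creep. Then take the black carbon strip by its wooden batten and slide its front edge in under the lapped grey skin without lifting the skin, square and centred, until the yellow line comes level with the skin's free edge. Finish while still holding the strip there, pressed firmly (as with one to two kilograms, without brute force) flat on the deck; leave everything else where it stands.

Things in the scene. Friction and masses are not known exactly. Their poses are not given: they have to be found in the camera images.
- strip: Stiff black carbon strip, a plate 110 (its x) x 130 (its y) x 4 mm thick, lying flat on the table at the robot's right, about 160 g. Origin: centre of its underside; its +x edge is the one to be tucked in. A yellow line runs across its top 25 mm behind that edge (at x = +30 mm). A wooden grip batten stands on it: 14 mm thick (x from -37 to -23 mm), 80 mm long (y from -40 to +40 mm), from the plate's top (4 mm) up to 40 mm above the underside. Take it by the batten from above.
- strip_line (a point): point of the strip's underside straight below the middle of the yellow line (strip x = +30 mm, y = 0)
- batten_top (a point): middle of the batten's top face (strip x = -30 mm, y = 0, 40 mm above the underside)
- pin: Locating pin, upright in a hole of a small wooden block (50 x 50 x 34 mm high) at the left; steel shank 10 mm in diameter and 30 mm long with a chamfered tip, then a collar 22 mm wide and 4 mm thick (resting on the block), then a red round grip 16 mm in diameter and 34 mm high. Origin: the centre of the tip, z up towards the grip; the collar spans 30 to 34 mm and the grip 34 to 68 mm above it. About 70 g.
- lap_edge (a point): point on the deck's top straight below the middle of the skin's free edge at y = 0 and 95 mm behind the deck's front edge; its x axis points along the deck, level, away from the robot, towards the hinge of the skin; y to the left, z up. The skin covers the deck from here towards +x. Over the first 70 mm behind the edge the gap below is free
- eye (a point): centre of the mouth of the eye in the lug, flush with the deck's top (45 mm nearer the robot than lap_edge along x, 135 mm to its +y side; same axes); the hole is vertical, 13 mm in diameter, and goes on through the base; the pin's collar stops on the lug when the tip is 30 mm below the mouth
- deck (a joint): slide, in m, of the grey-green mould deck along its x axis (away from the robot) on its fixed steel base: 0 as found, with the eye over the base's own hole, up to 0.03; about 4 N of friction until pinned. The deck is 200 (x) x 220 (y) x 16 mm, its flat top 36 mm above the table. An aluminium lug 50 x 50 mm, flush with its top, sticks out at its +y side and has the eye in it
- lap (a joint): hinge of the lapped skin, rad: a dark grey plate 87 (x) x 170 (y) x 3 mm with a white line along its free edge, hinged at the deck's far end. 0: lying level, its underside 9 mm above the deck; grows as the free edge is lifted (0.07 rad raises it 6 mm). A weak spring (about 0.1 N m) and its weight hold it down
- blade1: loose carbon propeller blade lying at the robot's right, 190 mm long, 34 mm wide, 20 mm high; origin under its middle. Not to be disturbed.
- blade2: another such propeller blade, lying beyond the mould at the left. Not to be disturbed.
- blade3: a third such blade, lying at the far left. Not to be disturbed.
- jar: hardener jar with a white label and cap, 56 mm wide, 85 mm high, beyond the strip at the right; origin under its centre. Not to be disturbed.
- cup: white mixing cup, 64 mm wide, 75 mm high, beyond the strip at the right. Not to be disturbed.
- tape: yellow roll, 72 mm wide, 25 mm high, lying near the robot. Not to be disturbed.
- sander: cork sanding block 70 x 110 x 32 mm, near the robot, in front of the mould. Not to be disturbed.
There are look-alikes about, which are no part of the job. Of the things that look like the strip, the middle-sized one is meant.

How it is judged:
By the outcome, as a careful person would: the job done as asked, in the order asked, and still so for the second after the job is handed in, while the arm keeps its last pose, push and grip.
It also fails if it takes over 54 s, if anything falls off the work surface, if the arm or the gripper's body presses on something with over 40 N, if the wrist force passes 120 N, or if a joint passes its speed limit or range.

## Working session

There is one attempt and no reset: what is moved stays moved. The work goes in short steps, Python scripts to look and compute and a shell command to move; the robot and the scene stay as the last step left them, time stands still between calls to the robot, and variables do not carry over. Pictures are saved under pics/ and viewed, and the job is handed in when it is done.

```bash
mkdir -p pics
cat > h.py <<'E'
from station import *
import numpy as np, cv2
from scipy.spatial.transform import Rotation as R
def Rq(q): return R.from_quat([q[1],q[2],q[3],q[0]])
def campose(n,s=None):
    c=calibration(n)
    if 'T_tool_cam' in c:
        T=np.array(c['T_tool_cam']); Rt=Rq(s['tcp_rot']).as_matrix()
        return c,Rt@T[:3,:3],Rt@T[:3,3]+np.array(s['position'])
    return c,None,np.array(c['eye'])
def att(c):
    a=np.array(c['attitude']); 
    return a if a.shape==(3,3) else Rq(a).as_matrix()
def ray(n,uv,s=None):
    c,Rc,e=campose(n,s)
    if Rc is None: Rc=att(c)
    uv=np.atleast_2d(np.array(uv,float))
    K=np.array([[c['fx'],0,c['cx']],[0,c['fy'],c['cy']],[0,0,1.]])
    p=cv2.undistortPoints(uv[:,None],K,np.array([c['k1'],0,0,0.]))[:,0]
    d=np.c_[p[:,0],-p[:,1],-np.ones(len(p))]@Rc.T
    return e,d
def onz(n,uv,z,s=None):
    e,d=ray(n,uv,s); return e+d*((z-e[2])/d[:,2])[:,None]
def ondepth(n,uv,D,s=None):
    e,d=ray(n,uv,s); uv=np.atleast_2d(uv).astype(int)
    return e+d*D[uv[:,1],uv[:,0]][:,None]
def proj(n,P,s=None):
    c,Rc,e=campose(n,s)
    if Rc is None: Rc=att(c)
    v=(np.atleast_2d(P)-e)@Rc; x=v[:,0]/-v[:,2]; y=-v[:,1]/-v[:,2]; f=1+c['k1']*(x*x+y*y)
    return np.c_[c['fx']*x*f+c['cx'],c['fy']*y*f+c['cy']]
E
python3 - <<'E'
from h import *
s=sense();print(s)
for n in ['scene','side','wrist']:
    print(n,calibration(n))
    p,d=read_camera(n); np.savez(f'pics/{n}0.npz',p=p,d=d,pos=s['position'],rot=s['tcp_rot'])
    cv2.imwrite(f'pics/{n}0.png',cv2.resize(p[:,:,::-1],(800,600),interpolation=cv2.INTER_CUBIC))
E
```

```text
{'time': 0.0, 'q': array([-1.16602356e+00,  3.20305294e-01,  1.56570699e+00, -5.15981276e-06,
        1.25739437e+00, -2.00054159e-02]), 'dq': array([-0.00136397, -0.00131337,  0.00069816,  0.00252392, -0.00109866,
        0.0013147 ]), 'joint_efforts': array([-2.98727741e-05, -4.15523350e+01, -2.34164608e+01, -5.38492668e-05,
        8.36723222e-03,  1.95268211e-05]), 'position': array([ 236.77218751, -523.45215756,  230.46371435]), 'tcp_rot': array([-8.89798092e-04,  9.77529524e-01,  2.10796600e-01, -1.75825908e-04]), 'wrist_force': array([ 0.33783736, -0.39188745, -0.80049434]), 'moment': array([-0.02674115,  0.00483317, -0.07102333]), 'gripper_width': 85.48529255094772}
scene {'fx': 467.01212937470314, 'fy': 467.01212937470314, 'cx': 256.39052394575197, 'cy': 190.88222447125776, 'k1': -0.03350994732014049, 'eye': array([1749.25413959,  -69.04856751,  815.65333149]), 'attitude': array([0.64390687, 0.35206758, 0.3392603 , 0.58850218])}
side {'fx': 358.11500970098996, 'fy': 358.11500970098996, 'cx': 257.3135689490262, 'cy': 193.1838409409329, 'k1': -0.053538017391503004, 'eye': array([128.89434512, 720.71516967, 850.35337412]), 'attitude': array([-0.22410178, -0.10149317,  0.37172756,  0.89515147])}
wrist {'fx': 298.16753454078025, 'fy': 298.16753454078025, 'cx': 257.293739781103, 'cy': 193.36147266965418, 'k1': 0.0005772938455792234, 'T_tool_cam': array([[-6.23622310e-05,  9.63114535e-01,  2.69091785e-01,
         6.80765379e+01],
       [ 9.99999997e-01,  7.03699587e-05, -2.01124655e-05,
        -6.74456323e-01],
       [-3.83065856e-05,  2.69091783e-01, -9.63114537e-01,
        -1.43398580e+02],
       [ 0.00000000e+00,  0.00000000e+00,  0.00000000e+00,
         1.00000000e+00]])}
```

View pics/scene0.png

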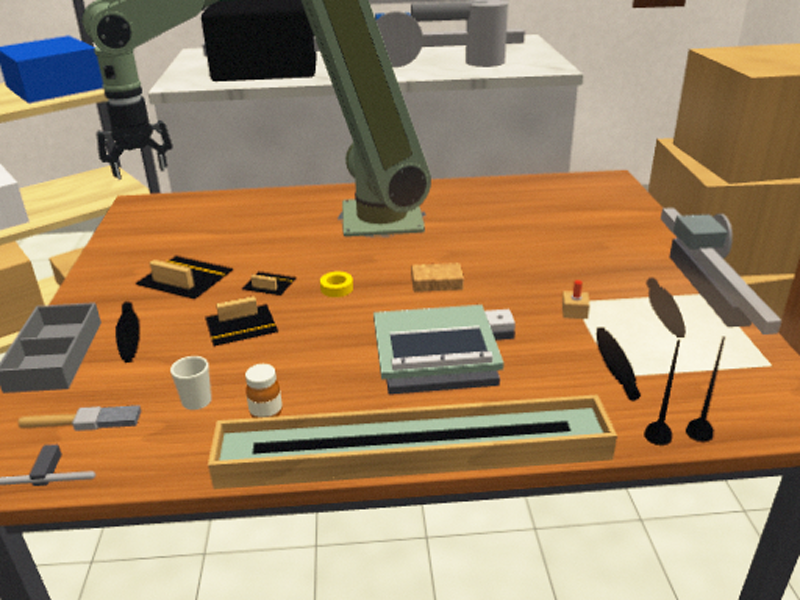

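View pics/side0.png

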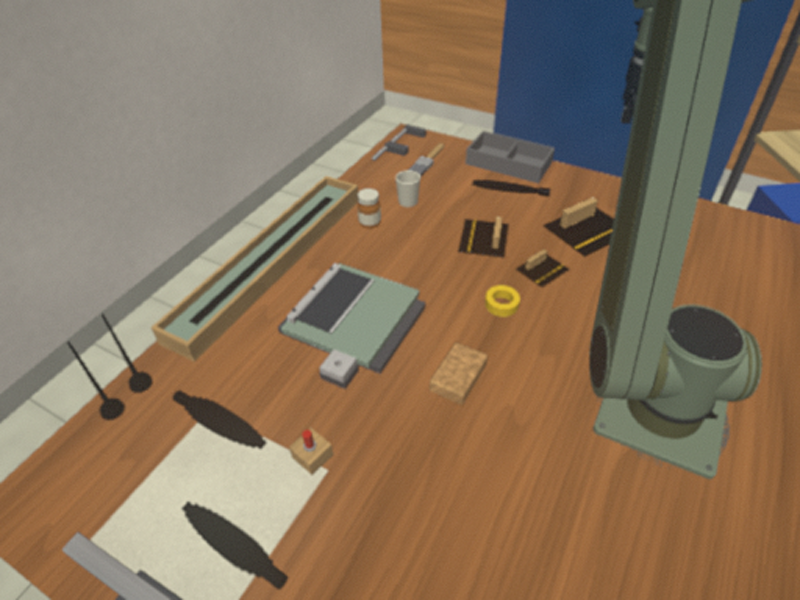

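View pics/wrist0.png

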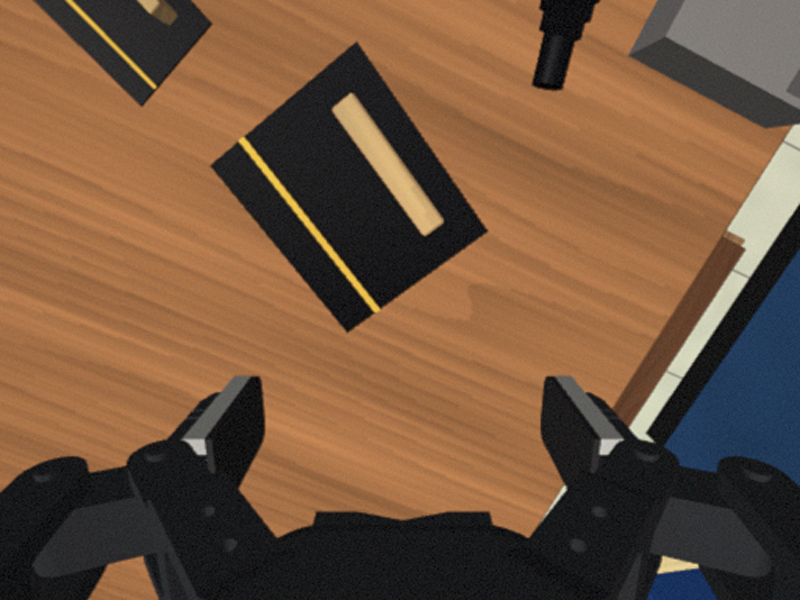

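The scene view (800×600) shows three strip look-alikes: large at (185,275), small at (268,282) and middle at (240,320). It also shows the mould at (438,345), the lug at (500,322) and the pin at (576,298). The side view agrees, with the pin at (310,445), lug at (340,367) and middle strip at (484,237). The wrist camera sees the large strip, and part of the middle one at top left.

Run:
```python
from h import *
A=np.load('pics/scene0.npz');B=np.load('pics/side0.npz')
def crop(n,p,x0,y0,x1,y1):
    cv2.imwrite(f'pics/{n}.png',cv2.resize(p[y0:y1,x0:x1,::-1],None,fx=6,fy=6,interpolation=cv2.INTER_CUBIC))
crop('c1',A['p'],235,185,335,255);crop('c2',A['p'],125,180,205,225);crop('c3',B['p'],175,160,275,240);crop('c4',B['p'],285,130,350,170)
for n,M in (('scene',A),('side',B)):
    hsv=cv2.cvtColor(M['p'],cv2.COLOR_RGB2HSV)
    m=((hsv[...,0]<8)|(hsv[...,0]>172))&(hsv[...,1]>170)&(hsv[...,2]>90)
    k,l,st,c=cv2.connectedComponentsWithStats(m.astype(np.uint8))
    for i in range(1,k):
        if st[i,4]>15: print(n,st[i],c[i],onz(n,c[i],34+4+17), ondepth(n,c[i],M['d']))
    m=(hsv[...,0]>22)&(hsv[...,0]<32)&(hsv[...,1]>150)&(hsv[...,2]>140)
    k,l,st,c=cv2.connectedComponentsWithStats(m.astype(np.uint8))
    for i in range(1,k):
        if st[i,4]>10: print(n,'yel',st[i],c[i],onz(n,c[i],4))
```

```text
scene [367 180   5  10  42] [369.  184.5] [[510.53433355 367.16559913  55.        ]] [[514.64384205 365.71843907  57.52350154]]
scene yel [205 174  21  16 277] [215.11552347 181.26353791] [[ 345.50371617 -122.05852977    4.        ]]
side [194 275   5  11  34] [196.23529412 279.20588235] [[512.24437963 366.89688819  55.        ]] [[504.37600167 374.15911779  71.32487386]]
side yel [311 183  21  19 276] [321.03623188 191.9057971 ] [[ 360.96145947 -130.47796665    4.        ]]
```

View pics/c1.png

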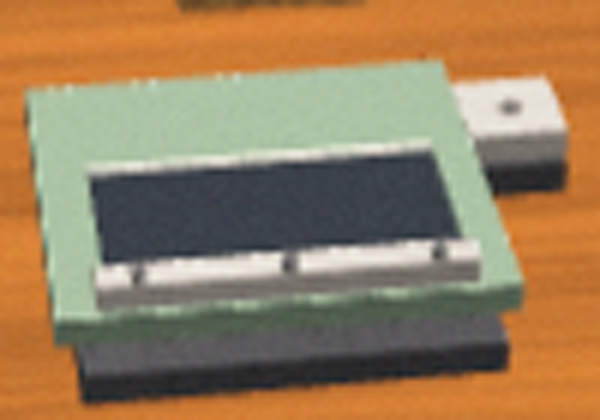

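View pics/c2.png

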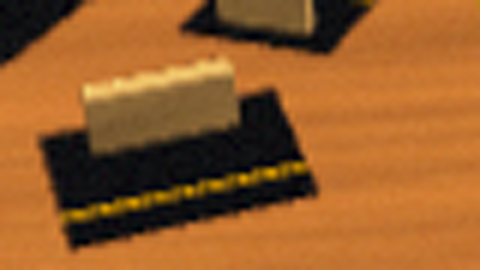

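View pics/c3.png

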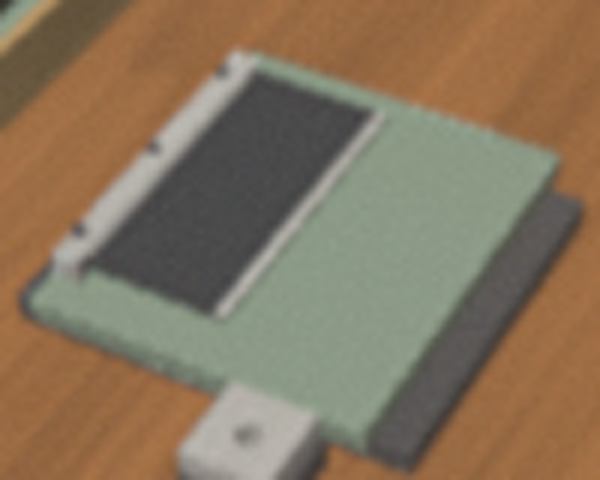

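View pics/c4.png

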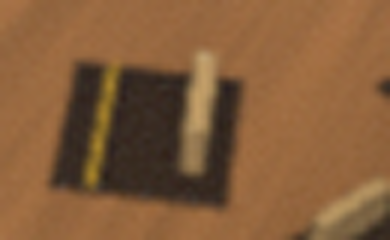

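Run:
```python
from h import *
o=np.array([235,185.])-.0
def f(n,off,pts,z): 
    r=onz(n,np.array(pts)/6+np.array(off)-0.42,z); print(n,z,r[:,:2].round(1).tolist()); return r
d=f('scene',[235,185],[(29,92),(445,62),(521,288),(55,325)],36)
f('scene',[235,185],[(510,106)],36)
f('scene',[235,185],[(90,170),(434,147)],47)
e=f('side',[175,160],[(30,303),(240,55),(558,158),(365,448)],36)
f('side',[175,160],[(247,433)],36)
f('side',[175,160],[(218,315),(378,112)],47)
for q in (d,e):print([np.degrees(np.arctan2(*(q[(i+1)%4]-q[i])[[1,0]])).round(1) for i in range(4)])
a=f('scene',[125,180],[(40,138),(275,90),(317,194),(72,250)],4)
b=f('side',[285,130],[(78,65),(242,80),(225,205),(53,185)],4)
f('scene',[125,180],[(82,92),(232,65)],40)
f('side',[285,130],[(203,55),(192,130)],40)
for q in (a,b):print(q.mean(0),[np.degrees(np.arctan2(*(q[(i+1)%4]-q[i])[[1,0]])).round(1) for i in range(4)])
```

```text
scene 36 [[525.1, -44.8], [520.4, 173.4], [719.4, 174.3], [724.4, -42.2]]
scene 36 [[566.0, 199.0]]
scene 47 [[616.5, -18.8], [615.1, 151.0]]
side 36 [[711.0, 180.2], [722.3, -35.0], [518.6, -43.2], [507.9, 181.1]]
side 36 [[563.7, 200.0]]
side 47 [[613.0, 149.4], [619.1, -19.6]]
[np.float64(91.2), np.float64(0.3), np.float64(-88.7), np.float64(-179.2)]
[np.float64(-87.0), np.float64(-177.7), np.float64(92.7), np.float64(-0.3)]
scene 4 [[451.6, -394.1], [416.3, -270.4], [522.8, -240.2], [560.5, -361.7]]
side 4 [[548.6, -359.8], [447.1, -394.2], [411.2, -270.2], [512.0, -239.2]]
scene 40 [[465.8, -364.1], [447.0, -286.7]]
side 40 [[464.8, -360.1], [442.5, -285.2]]
[ 487.79000482 -316.57551062    4.        ] [np.float64(105.9), np.float64(15.8), np.float64(-72.8), np.float64(-163.4)]
[ 479.71070117 -315.83322904    4.        ] [np.float64(-161.3), np.float64(106.2), np.float64(17.1), np.float64(-73.2)]
```

```bash
cat >> h.py <<'E'
def yawR(y):
    c,s_=np.cos(np.radians(y)),np.sin(np.radians(y))
    return np.array([[c,s_,0],[s_,-c,0],[0,0,-1.]])
def goal(P,yaw):
    "shift (m) and turn (deg) in current tool axes to reach TCP P with tool x at given yaw, pointing down"
    s=sense(); Rt=Rq(s['tcp_rot']).as_matrix()
    sh=Rt.T@(np.array(P,float)-s['position'])/1000
    rv=R.from_matrix(Rt.T@yawR(yaw)).as_rotvec(degrees=True)
    print('shift',sh.round(4),'turn',rv.round(2),'dist',np.linalg.norm(sh).round(3))
def st():
    s=sense();x=Rq(s['tcp_rot']).as_matrix()
    print('t',round(s['time'],2),'pos',np.round(s['position'],1),'yaw',np.degrees(np.arctan2(x[1,0],x[0,0])).round(2),'tilt',np.degrees(x[:2,2]).round(2),'F',np.round(s['wrist_force'],1),'M',np.round(s['moment'],2),'w',round(s['gripper_width'],1),'q6',s['q'][5].round(2))
    return s
E
python3 -c "
from h import *
st();goal([530,215,232],91)"
```

```text
t 0.15 pos [ 236.8 -523.6  230.7] yaw 24.34 tilt [-0.03  0.07] F [ 0.8  0.2 -0.4] M [0.04 0.   0.01] w 85.4 q6 -0.02
shift [ 0.5715 -0.5521 -0.0006] turn [-7.000e-02 -5.000e-02 -6.666e+01] dist 0.795
```

```bash
python3 -m creep '[[[0.5715,-0.552,0,0,0,-66.7],[0.5715,-0.552,0,0,0,-66.7],[0.5715,-0.552,0,0,0,-66.7],[0.5715,-0.552,0,0,0,-66.7],[0.5715,-0.552,0,0,0,-66.7],[0.5715,-0.552,0,0,0,-66.7],[0.5715,-0.552,0,0,0,-66.7],[0.5715,-0.552,0,0,0,-66.7],[0.5715,-0.552,0,0,0,-66.7],[0.5715,-0.552,0,0,0,-66.7],[0.5715,-0.552,0,0,0,-66.7],[0.5715,-0.552,0,0,0,-66.7],[0.5715,-0.552,0,0,0,-66.7],[0.5715,-0.552,0,0,0,-66.7],[0.5715,-0.552,0,0,0,-66.7],[0.5715,-0.552,0,0,0,-66.7]]]'
cat > shot.py <<'E'
from h import *
import sys
n=sys.argv[1]; cam=sys.argv[2] if len(sys.argv)>2 else 'wrist'
s=st(); p,d=read_camera(cam); np.savez(f'pics/{n}.npz',p=p,d=d,position=s['position'],tcp_rot=s['tcp_rot'])
cv2.imwrite(f'pics/{n}.png',cv2.resize(p[:,:,::-1],(768,576),interpolation=cv2.INTER_CUBIC))
E
python3 shot.py w1
```

```text
time: 2.15
position: [529.8, 213.4, 231.4]
tcp_rot: [0.0, 0.701, 0.713, -0.0]
wrist_force: [-0.4, -0.7, -0.1]
gripper_width: 85.4
t 2.15 pos [529.8 213.4 231.4] yaw 90.97 tilt [-0.02 -0.03] F [-0.4 -0.7 -0.1] M [-0.   -0.02 -0.02] w 85.4 q6 0.35
```

View pics/w1.png

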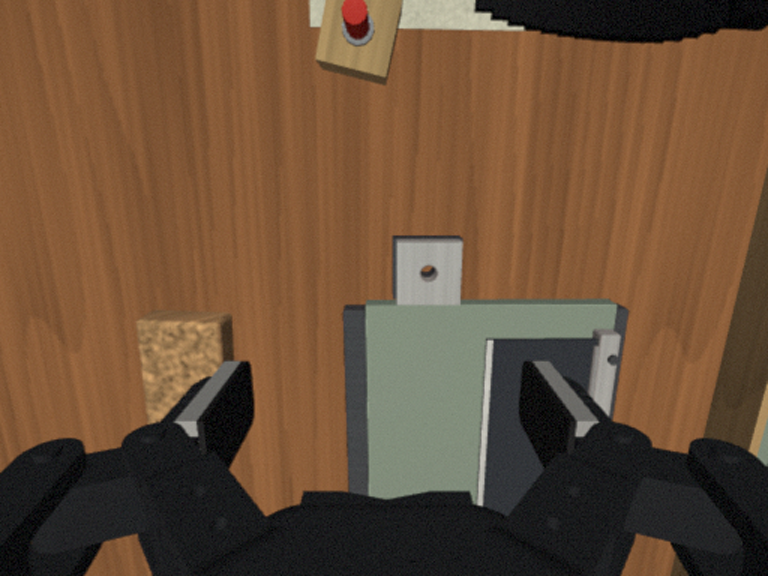

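The wrist view (768×576) shows the pin's collar at (358,32), the eye at (428,272), the deck's left edge at row 303, and the lap's white edge running from (488,340) to (480,500).

Run:
```python
from h import *
A=np.load('pics/w1.npz'); s={k:A[k] for k in('position','tcp_rot')}; p=A['p']
g=cv2.cvtColor(p,cv2.COLOR_RGB2GRAY)
cv2.imwrite('pics/d1.png',cv2.resize(p[0:60,200:275,::-1],None,fx=8,fy=8,interpolation=cv2.INTER_CUBIC))
cv2.imwrite('pics/d2.png',cv2.resize(p[150:215,255:320,::-1],None,fx=8,fy=8,interpolation=cv2.INTER_CUBIC))
f=lambda u,v:(np.array([u,v])/1.5-0.2)
hsv=cv2.cvtColor(p,cv2.COLOR_RGB2HSV)
m=((hsv[...,0]<8)|(hsv[...,0]>172))&(hsv[...,1]>170)&(hsv[...,2]>60)
m[100:]=0
v,u=np.nonzero(m);print('red',u.min(),u.max(),v.min(),v.max(),onz('wrist',[u.mean(),v.mean()],58,s))
# eye: dark/odd pixels inside lug
r=g[170:195,272:300]; print(r[5:18,6:22])
```

```text
red 228 244 0 24 [[507.22334603 371.42386679  58.        ]]
[[161 166 171 168 167 168 160 161 161 160 163 167 166 165 173 170]
 [167 165 169 168 163 157 150 137 140 146 158 165 167 168 172 170]
 [162 165 165 161 149 124 106 104 106 113 122 143 163 168 171 168]
 [166 164 160 140 109 100  98 103 102  91  65  91 137 166 172 170]
 [168 167 149 109 102  97 101 101  97  63  39  54 105 152 170 167]
 [166 159 123  90  88  98 100  96  67  49  34  50  93 135 168 170]
 [167 152  97  55  59  61  59  54  47  40  40  61  86 117 156 168]
 [166 146 101  52  47  47  52  44  43  47  62  80  93 114 159 166]
 [170 157 116  69  54  50  46  49  51  64  89  95  97 123 159 170]
 [165 161 131 101  83  70  71  72  80 100 106 102 108 148 170 166]
 [164 161 150 124 110 109 115 116 119 113 109 108 132 162 170 167]
 [168 165 160 146 125 117 115 119 117 113 119 129 152 167 169 166]
 [164 162 161 159 153 134 126 129 125 130 145 163 171 170 170 168]]
```

View pics/d1.png

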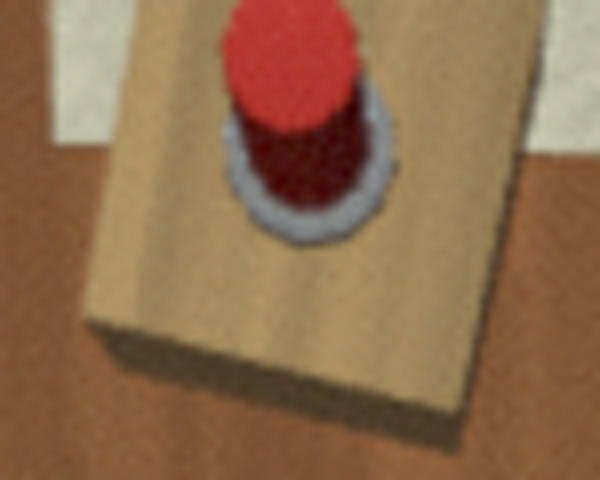

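View pics/d2.png

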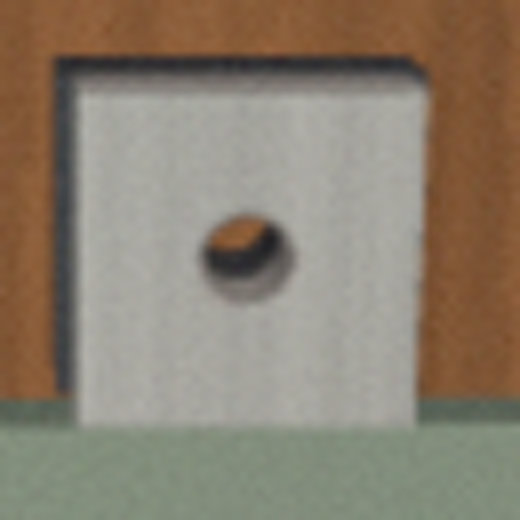

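Run:
```python
from h import *
A=np.load('pics/w1.npz'); s={k:A[k] for k in('position','tcp_rot')}; p=A['p']
o=lambda u,v,z:print(z,onz('wrist',[u,v],z,s)[0].round(1))
o(249/8-.44+255,257/8-.44+150,36)
o(311/8-.44+200,155/8-.44,38); o(290/8-.44+200,65/8-.44,72)
# lap white edge: per-row bright centroid, left edge
g=cv2.cvtColor(p,cv2.COLOR_RGB2GRAY).astype(float)
pts=[];dk=[]
for v in range(232,320,3):
    r=g[v,300:345]; d=np.diff(r); i=np.argmax(d); 
    j=i+np.argmin(d[i:i+8]); pts.append([300+i+.5,v])
    r=g[v,225:255]; 
P=onz('wrist',pts,48,s)
c=np.polyfit(P[:,1],P[:,0],1); print('lap edge x at y=65',np.polyval(c,65),'yaw',-np.degrees(np.arctan(c[0])),np.std(P[:,0]-np.polyval(c,P[:,1])))
# deck left edge (y+): per column green bottom->light
E2=[]
hsv=cv2.cvtColor(p,cv2.COLOR_RGB2HSV)
for u in list(range(250,262))+list(range(312,405,4)):
    col=g[185:225,u]; d=np.diff(col); E2.append([u,185+np.argmax(d)+.5])
P=onz('wrist',E2,36,s); c=np.polyfit(P[:,0],P[:,1],1); r=P[:,1]-np.polyval(c,P[:,0]); k=abs(r)<1.5; c=np.polyfit(P[k,0],P[k,1],1); print('deck left edge y at x=619',np.polyval(c,619),'yaw',np.degrees(np.arctan(c[0])),r.std(),k.sum())
```

```text
36 [562.7 202.   36. ]
38 [507.8 370.1  38. ]
72 [507.5 370.2  72. ]
lap edge x at y=65 611.0320415989886 yaw 1.1583456144603317 0.36499336446976044
deck left edge y at x=619 177.41795206538907 yaw 1.1289802742959165 0.34459056916805936 36
```

```bash
python3 -c "
from h import *
goal([508.5,369,110],91);goal([508.5,369,43],91)"
```

```text
shift [ 0.156  -0.0188  0.1215] turn [ 0.    0.01 -0.04] dist 0.199
shift [ 0.156  -0.0188  0.1885] turn [ 0.    0.01 -0.04] dist 0.245
```

```bash
python3 -m creep '[[[0.156,-0.0188,0.06,0,0,0],[0.156,-0.0188,0.1215,0,0,0],[0.156,-0.0188,0.1215,0,0,0],[0.156,-0.0188,0.1215,0,0,0],[0.156,-0.0188,0.1215,0,0,0],[0.156,-0.0188,0.1215,0,0,0]]]' 0.06; python3 shot.py w2
```

```text
time: 2.95
position: [509.8, 369.3, 111.7]
tcp_rot: [0.001, 0.701, 0.713, 0.001]
wrist_force: [0.6, -0.6, -0.5]
gripper_width: 59.9
t 2.95 pos [509.8 369.3 111.7] yaw 90.96 tilt [0.15 0.07] F [ 0.6 -0.6 -0.5] M [ 0.01  0.03 -0.01] w 59.9 q6 0.59
```

View pics/w2.png

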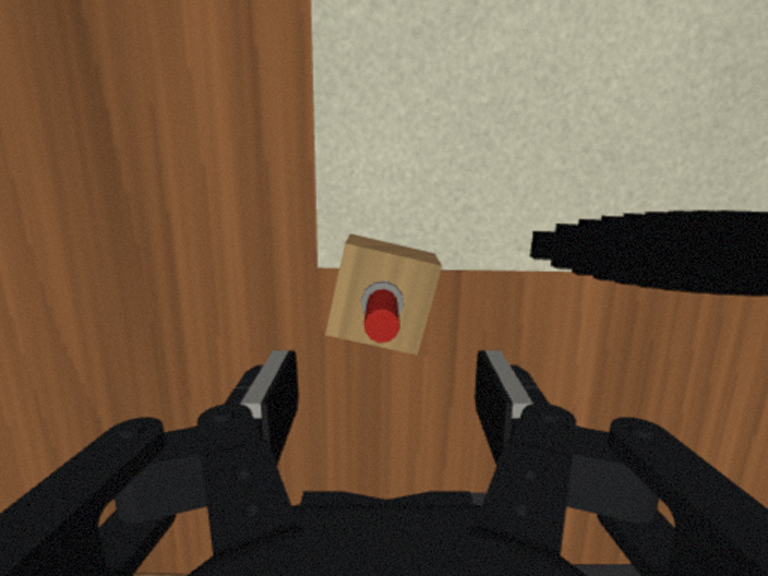

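The pin's red top is at (382,327), almost midway between the pads (columns 295 and 478).

Run:
```python
from h import *
A=np.load('pics/w2.npz'); s={k:A[k] for k in('position','tcp_rot')}
o=lambda u,v,z:print(z,onz('wrist',[u,v],z,s)[0].round(1))
o(381.5/1.5-.2,326/1.5-.2,72); o(383/1.5-.2,302/1.5-.2,38)
goal([509,369.7,43],91)
```

```text
72 [507.5 370.8  72. ]
38 [508.  371.3  38. ]
shift [ 0.0003 -0.0011  0.0688] turn [ 0.17 -0.08 -0.06] dist 0.069
```

```bash
python3 -m creep '[[[0.001,-0.0018,0.03,0,0,0],[0.001,-0.0018,0.055,0,0,0],[0.001,-0.0018,0.069,0,0,0],[0.001,-0.0018,0.069,0,0,0],[0.001,-0.0018,0.069,0,0,0]]]' && python3 -c "
from h import *
st()"
python3 -m creep '[[[0,0,0,0,0,0],[0,0,0,0,0,0],[0,0,0,0,0,0],[0,0,0,0,0,0],[0,0,0,0,0,0],[0,0,0,0,0,0]]]' 0.0 50 && python3 -c "
from h import *
st()"
```

```text
time: 3.62
position: [507.7, 371.4, 42.1]
tcp_rot: [0.0, 0.701, 0.713, 0.001]
wrist_force: [-0.1, -0.4, -0.2]
gripper_width: 60.0
t 3.62 pos [507.7 371.4  42.1] yaw 91.02 tilt [0.12 0.07] F [-0.1 -0.4 -0.2] M [ 0.01  0.03 -0.05] w 60.0 q6 0.6
time: 4.38
position: [507.0, 371.4, 41.4]
tcp_rot: [0.0, 0.701, 0.713, 0.0]
wrist_force: [-0.1, -1.1, 5.8]
gripper_width: 14.6
t 4.38 pos [507.  371.4  41.4] yaw 91.04 tilt [0.04 0.03] F [-0.1 -1.1  5.8] M [-0.1   0.17 -0.01] w 14.6 q6 0.6
```

```bash
python3 -m creep '[[[0,0,-0.02,0,0,0],[0,0,-0.06,0,0,0],[-0.168,0.055,-0.075,0,0,0],[-0.168,0.055,-0.075,0,0,0],[-0.168,0.055,-0.062,0,0,0],[-0.168,0.055,-0.052,0,0,0],[-0.168,0.055,-0.052,0,0,0],[-0.168,0.055,-0.052,0,0,0]]]'; python3 shot.py w3;python3 shot.py s3 side;python3 shot.py c3s scene
python3 - <<'E'
import numpy as np,cv2
B=np.load('pics/s3.npz')['p'];A=np.load('pics/c3s.npz')['p'];
o=[cv2.resize(B[190:250,190:250,::-1],(390,390),interpolation=cv2.INTER_CUBIC),cv2.resize(A[170:230,290:350,::-1],(390,390),interpolation=cv2.INTER_CUBIC)]
cv2.imwrite('pics/e3.png',np.hstack(o))
E
```

```text
time: 5.38
position: [564.4, 205.4, 92.6]
tcp_rot: [-0.0, 0.7, 0.714, -0.0]
wrist_force: [-0.1, 0.7, -1.4]
gripper_width: 14.9
t 5.38 pos [564.4 205.4  92.6] yaw 91.12 tilt [-0.02  0.  ] F [-0.1  0.7 -1.4] M [-0.02  0.03  0.01] w 14.9 q6 0.31
t 5.42 pos [564.5 205.5  92.8] yaw 91.14 tilt [0.01 0.01] F [ 0.9 -0.5 -1. ] M [-0.    0.   -0.03] w 14.5 q6 0.31
t 5.47 pos [564.6 205.5  93. ] yaw 91.14 tilt [0.03 0.01] F [-0.3 -0.4 -0.9] M [ 0.03  0.03 -0.  ] w 15.0 q6 0.31
```

View pics/w3.png

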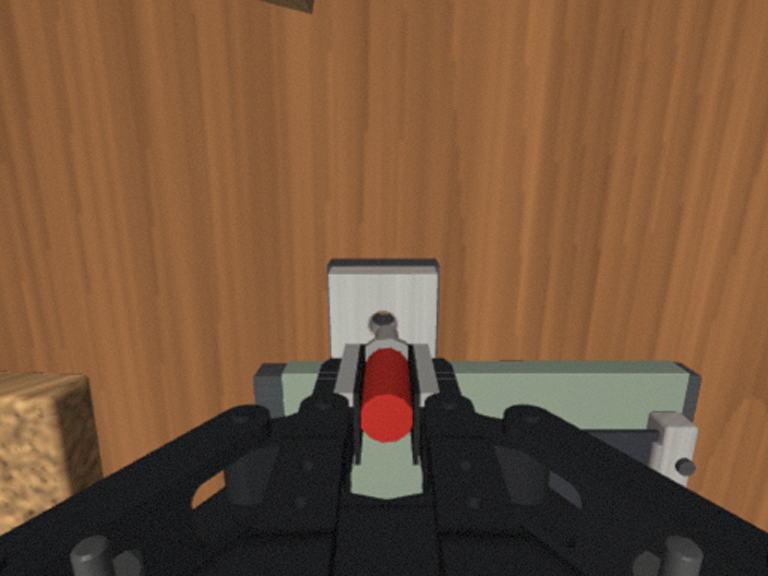

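View pics/e3.png

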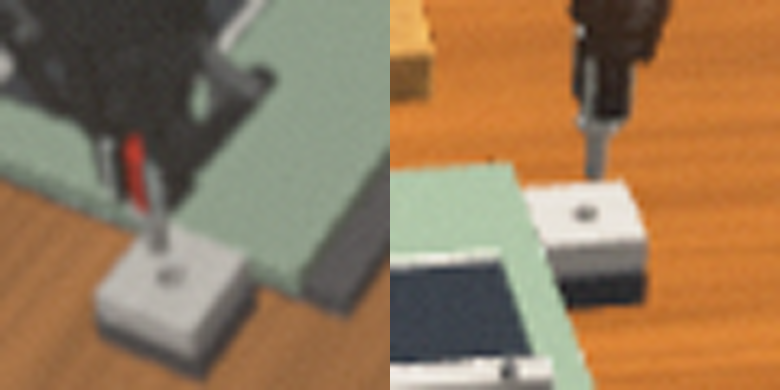

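Run:
```python
from h import *
A=np.load('pics/w3.npz'); s={k:A[k] for k in('position','tcp_rot')};p=A['p']
cv2.imwrite('pics/e4.png',cv2.resize(p[195:260,220:295,::-1],None,fx=8,fy=8,interpolation=cv2.INTER_CUBIC))
```

```text
(no output)
```

View pics/e4.png

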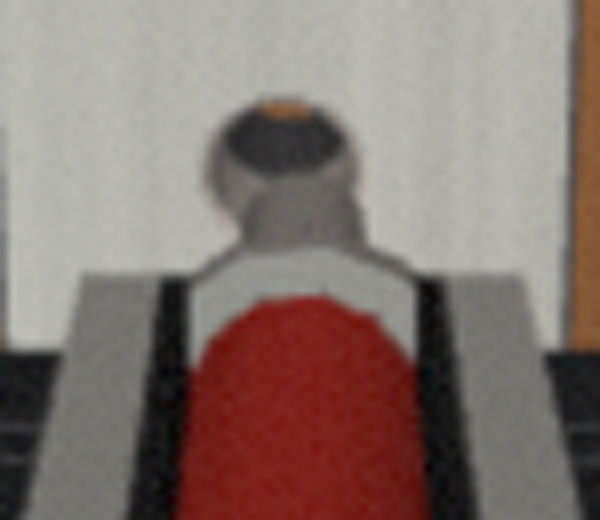

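Run:
```python
from h import *
A=np.load('pics/w3.npz'); s={k:A[k] for k in('position','tcp_rot')}
o=lambda u,v,z:print(z,onz('wrist',[u/8-.44+220,v/8-.44+195],z,s)[0].round(1))
o(283,170,36);o(303,178,55.3);o(303,178,56.3);print(s['position'])
```

```text
36 [562.5 201.6  36. ]
55.3 [564.1 208.   55.3]
56.3 [564.1 208.3  56.3]
[564.4472423  205.3901305   92.61359075]
```

```bash
python3 -m creep '[[[-0.0023,-0.002,0.005,0,0,0],[-0.0023,-0.002,0.013,0,0,0],[-0.0023,-0.002,0.013,0,0,0],[-0.0023,-0.002,0.013,0,0,0]]]'; python3 shot.py w4
python3 - <<'E'
from h import *
A=np.load('pics/w4.npz'); p=A['p']
cv2.imwrite('pics/e5.png',cv2.resize(p[195:260,220:295,::-1],None,fx=8,fy=8,interpolation=cv2.INTER_CUBIC))
E
```

```text
time: 6.02
position: [562.9, 201.8, 79.7]
tcp_rot: [0.0, 0.701, 0.713, -0.0]
wrist_force: [-0.6, 0.2, -0.0]
gripper_width: 14.4
t 6.03 pos [562.9 201.8  79.7] yaw 91.04 tilt [-0.01 -0.01] F [-0.6  0.2 -0. ] M [ 0.01  0.07 -0.03] w 14.4 q6 0.31
```

View pics/e5.png

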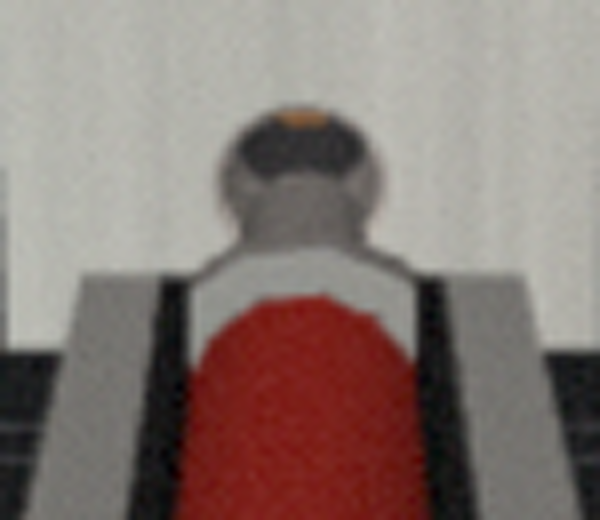

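Run:
```python
from h import *
A=np.load('pics/w4.npz'); s={k:A[k] for k in('position','tcp_rot')}
o=lambda u,v,z:print(u,v,z,onz('wrist',[u/8-.44+220,v/8-.44+195],z,s)[0].round(1))
o(302.5,185,36);o(302.5,105,36);o(222,185,36);o(383,185,36);
for v in(170,175,180):o(303,v,42.3)
st()
```

```text
302.5 185 36 [562.6 201.5  36. ]
302.5 105 36 [562.4 208.5  36. ]
222 185 36 [555.9 201.4  36. ]
383 185 36 [569.3 201.6  36. ]
303 170 42.3 [562.5 205.1  42.3]
303 175 42.3 [562.5 204.7  42.3]
303 180 42.3 [562.6 204.2  42.3]
t 6.08 pos [563.  201.8  79.8] yaw 91.03 tilt [0.01 0.  ] F [ 0.  -0.8 -0.4] M [-0.02 -0.   -0.06] w 14.7 q6 0.31
```

```bash
python3 -m creep '[[[0.001,0,0.004,0,0,0],[0.001,0,0.008,0,0,0],[0.001,0,0.012,0,0,0],[0.001,0,0.016,0,0,0]]]'; python3 -c "
from h import *
st()"
```

```text
time: 6.58
position: [562.7, 202.8, 63.4]
tcp_rot: [-0.0, 0.701, 0.713, -0.0]
wrist_force: [0.9, -0.5, 0.0]
gripper_width: 14.6
t 6.58 pos [562.7 202.8  63.4] yaw 91.04 tilt [-0.01 -0.01] F [ 0.9 -0.5  0. ] M [-0.04  0.01 -0.02] w 14.6 q6 0.31
```

The tip is about 10 mm into the eye with no contact force, so I'll go on down to the collar.

```bash
python3 -m creep '[[[0,0,0.006,0,0,0],[0,0,0.012,0,0,0],[0,0,0.017,0,0,0],[0,0,0.020,0,0,0],[0,0,0.021,0,0,0]]]'; python3 -c "
from h import *
st()"
```

```text
time: 7.2
position: [562.7, 202.8, 43.3]
tcp_rot: [0.0, 0.701, 0.714, -0.0]
wrist_force: [-2.7, -1.0, 7.5]
gripper_width: 14.8
t 7.2 pos [562.7 202.8  43.3] yaw 91.04 tilt [-0.01 -0.01] F [-2.7 -1.   7.5] M [-0.14  0.47  0.  ] w 14.8 q6 0.31
```

```bash
python3 -m creep '[[[0,0,0,0,0,0],[0,0,0,0,0,0],[0,0,0,0,0,0],[0,0,-0.02,0,0,0],[0,0,-0.06,0,0,0],[0,0,-0.06,0,0,0],[0,0,-0.06,0,0,0]]]' 0.05; python3 shot.py w5; python3 -c "
from h import *
goal([466,-363,180],106.5)"
```

```text
time: 8.07
position: [562.4, 202.7, 102.4]
tcp_rot: [-0.0, 0.701, 0.713, -0.0]
wrist_force: [-0.3, 0.3, -0.1]
gripper_width: 50.0
t 8.07 pos [562.4 202.7 102.4] yaw 91.04 tilt [-0.04 -0.02] F [-0.3  0.3 -0.1] M [-0.02 -0.01 -0.06] w 50.0 q6 0.31
shift [-0.5638 -0.1064 -0.0776] turn [ -0.11   0.03 -15.46] dist 0.579
```

View pics/w5.png

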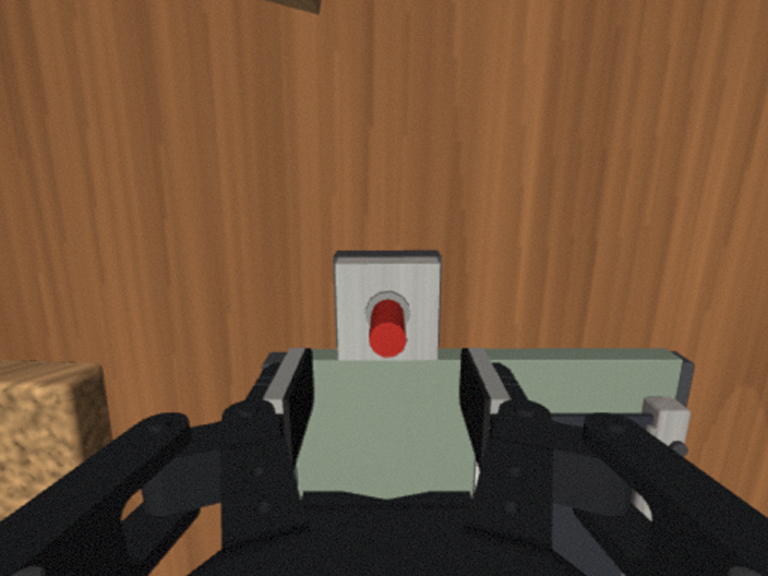

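The pin stands in the lug at (388,330), upright, with its collar on the lug face. Next is the strip.

```bash
python3 -m creep '[[[-0.01,0,-0.055,0,0,0],[-0.564,-0.1065,-0.0776,0,0,-15.5],[-0.564,-0.1065,-0.0776,0,0,-15.5],[-0.564,-0.1065,-0.0776,0,0,-15.5],[-0.564,-0.1065,-0.0776,0,0,-15.5],[-0.564,-0.1065,-0.0776,0,0,-15.5],[-0.564,-0.1065,-0.0776,0,0,-15.5],[-0.564,-0.1065,-0.0776,0,0,-15.5],[-0.564,-0.1065,-0.0776,0,0,-15.5],[-0.564,-0.1065,-0.0776,0,0,-15.5],[-0.564,-0.1065,-0.0776,0,0,-15.5],[-0.564,-0.1065,-0.0776,0,0,-15.5],[-0.564,-0.1065,-0.0776,0,0,-15.5],[-0.564,-0.1065,-0.0776,0,0,-15.5]]]'; python3 shot.py w6
```

```text
time: 9.88
position: [467.0, -361.5, 180.4]
tcp_rot: [-0.0, 0.597, 0.802, 0.0]
wrist_force: [0.3, 0.2, 0.5]
gripper_width: 49.8
t 9.88 pos [ 467.  -361.5  180.4] yaw 106.66 tilt [-0.01  0.02] F [0.3 0.2 0.5] M [0.01 0.   0.01] w 49.8 q6 -0.97
```

View pics/w6.png

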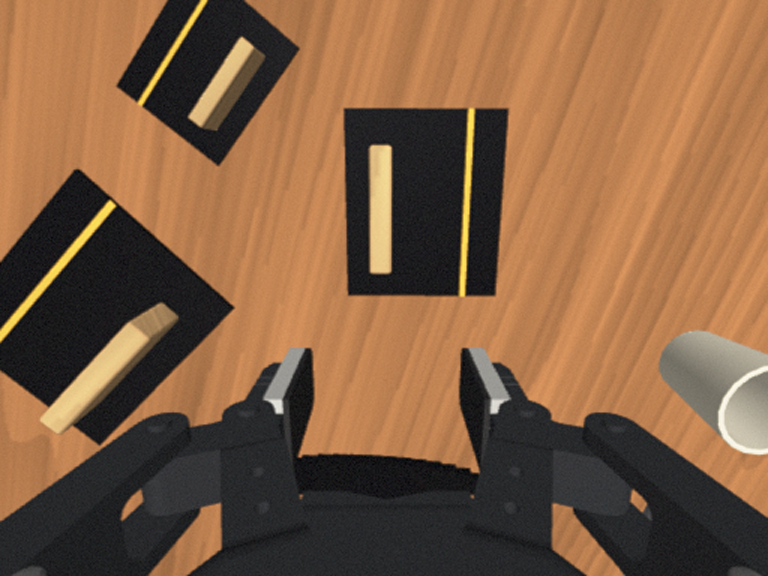

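The middle strip is centred at about (425,202), its batten top spans columns 369–392 and rows 145–273, and its yellow line is at columns 463–472.

```bash
cat > strip.py <<'E'
from h import *
import sys
A=np.load(f'pics/{sys.argv[1]}.npz'); s={k:A[k] for k in('position','tcp_rot')};p=A['p']
z0=float(sys.argv[2]); b=[int(x) for x in sys.argv[3].split(',')]
sub=p[b[1]:b[3],b[0]:b[2]]; g=cv2.cvtColor(cv2.GaussianBlur(p,(3,3),0),cv2.COLOR_RGB2HSV)
wood=None
hsv=g[b[1]:b[3],b[0]:b[2]]
yel=(hsv[...,0]>18)&(hsv[...,0]<33)&(hsv[...,1]>150)&(hsv[...,2]>110)
v,u=np.nonzero(yel); Y=onz('wrist',np.c_[u+b[0],v+b[1]],z0+4,s)
m=Y[:,:2].mean(0); w,V=np.linalg.eigh(np.cov((Y[:,:2]-m).T)); d=V[:,1]; d=d*np.sign(d[1]); e=(Y[:,:2]-m)@d
print('line mid',m.round(1),'mid of ends',(m+d*(e.min()+e.max())/2).round(1),'len',np.ptp(e).round(1),'strip yaw',(np.degrees(np.arctan2(d[1],d[0]))-90).round(2))
bat=(hsv[...,2]>150)&(hsv[...,1]<150)&(hsv[...,0]<28)&(hsv[...,0]>12)
k,l,stt,c=cv2.connectedComponentsWithStats(bat.astype(np.uint8)); i=1+np.argmax(stt[1:,4])
v,u=np.nonzero(l==i); Y=onz('wrist',np.c_[u+b[0],v+b[1]],z0+40,s)[:,:2].astype(np.float32)
print('batten rect',stt[i],cv2.minAreaRect(Y),'mean',Y.mean(0))
E
python3 strip.py w6 0 232,74,336,196
python3 - <<'E'
from h import *
A=np.load('pics/w6.npz'); s={k:A[k] for k in('position','tcp_rot')}
c=np.array([(345,109),(508,109),(495.5,295.5),(348.5,295)])/1.5-.2
P=onz('wrist',c,4,s);print(P.round(1),P.mean(0),[np.degrees(np.arctan2(*(P[(i+1)%4]-P[i])[[1,0]])).round(1) for i in range(4)])
E
```

```text
line mid [ 508.4 -304.2] mid of ends [ 509.1 -306.5] len 126.0 strip yaw 16.56
batten rect [  14   23   15   85 1189] ((451.3479919433594, -323.21112060546875), (12.732892036437988, 78.1725082397461), 16.792564392089844) mean [ 451.25735 -322.13275]
[[ 410.4 -268.8    4. ]
 [ 514.5 -237.6    4. ]
 [ 551.8 -361.7    4. ]
 [ 446.8 -392.7    4. ]] [ 480.86941541 -315.2101174     4.        ] [np.float64(16.7), np.float64(-73.3), np.float64(-163.6), np.float64(106.4)]
```

```bash
python3 -c "
from h import *
st();goal([451.7,-323.5,60],106.6);goal([451.7,-323.5,12.5],106.6)"
```

```text
t 9.93 pos [ 467.  -361.7  180.5] yaw 106.64 tilt [-0.    0.01] F [-1.4  0.4 -0.8] M [ 0.03  0.   -0.02] w 50.5 q6 -0.97
shift [ 0.041  -0.0037  0.1205] turn [ 0.   -0.01  0.04] dist 0.127
shift [ 0.041  -0.0037  0.168 ] turn [ 0.   -0.01  0.04] dist 0.173
```

```bash
python3 -m creep '[[[0.041,-0.0037,0.04,0,0,0],[0.041,-0.0037,0.09,0,0,0],[0.041,-0.0037,0.12,0,0,0],[0.041,-0.0037,0.145,0,0,0],[0.041,-0.0037,0.16,0,0,0],[0.041,-0.0037,0.168,0,0,0],[0.041,-0.0037,0.168,0,0,0],[0.041,-0.0037,0.168,0,0,0]]]'; python3 -m creep '[[[0,0,0,0,0,0],[0,0,0,0,0,0],[0,0,0,0,0,0],[0,0,0,0,0,0],[0,0,0,0,0,0],[0,0,0,0,0,0]]]' 0.0 80 && python3 -c "
from h import *
st()"
```

```text
time: 10.92
position: [451.9, -325.2, 13.3]
tcp_rot: [0.001, 0.598, 0.801, -0.0]
wrist_force: [1.2, -1.0, 0.2]
gripper_width: 50.3
time: 11.68
position: [451.6, -325.0, 13.1]
tcp_rot: [0.001, 0.598, 0.801, -0.0]
wrist_force: [-0.5, 0.5, 5.4]
gripper_width: 12.7
t 11.68 pos [ 451.6 -325.    13.1] yaw 106.53 tilt [ 0.05 -0.04] F [-0.5  0.5  5.4] M [ 0.15  0.13 -0.02] w 12.7 q6 -0.93
```

```bash
python3 -c "
from h import *
goal([505,64,110],91.1);goal([505,64,72],91.1)"
```

```text
shift [ 0.3576  0.1619 -0.0971] turn [ 0.04  0.05 15.43] dist 0.404
shift [ 0.3577  0.1619 -0.0591] turn [ 0.04  0.05 15.43] dist 0.397
```

```bash
python3 -m creep '[[[0,0,-0.02,0,0,0],[0,0,-0.06,0,0,0],[0.02,0.01,-0.097,0,0,2],[0.358,0.162,-0.097,0,0,15.4],[0.358,0.162,-0.097,0,0,15.4],[0.358,0.162,-0.097,0,0,15.4],[0.358,0.162,-0.097,0,0,15.4],[0.358,0.162,-0.097,0,0,15.4],[0.358,0.162,-0.097,0,0,15.4],[0.358,0.162,-0.097,0,0,15.4],[0.358,0.162,-0.075,0,0,15.4],[0.358,0.162,-0.059,0,0,15.4],[0.358,0.162,-0.059,0,0,15.4],[0.358,0.162,-0.059,0,0,15.4]]]'; python3 shot.py w7;python3 shot.py s7 side;python3 shot.py c7 scene
python3 - <<'E'
import numpy as np,cv2
B=np.load('pics/s7.npz')['p'];A=np.load('pics/c7.npz')['p'];
o=[cv2.resize(B[150:250,170:290,::-1],(480,400),interpolation=cv2.INTER_CUBIC),cv2.resize(A[170:250,230:326,::-1],(480,400),interpolation=cv2.INTER_CUBIC)]
cv2.imwrite('pics/e7.png',cv2.resize(np.hstack(o),(800,333)))
E
```

```text
time: 13.42
position: [505.0, 63.9, 71.7]
tcp_rot: [0.0, 0.7, 0.714, 0.0]
wrist_force: [-0.1, -0.0, -1.5]
gripper_width: 13.0
t 13.43 pos [505.   63.9  71.7] yaw 91.09 tilt [ 0.02 -0.01] F [-0.1 -0.  -1.5] M [ 0.03 -0.02  0.02] w 13.0 q6 0.08
t 13.47 pos [505.2  64.1  72. ] yaw 91.1 tilt [ 0.07 -0.  ] F [ 0.3 -0.2 -2.4] M [0.04 0.01 0.01] w 12.6 q6 0.08
t 13.53 pos [505.3  64.2  72.1] yaw 91.11 tilt [ 0.08 -0.  ] F [ 0.4 -1.2 -1.3] M [-0.02 -0.02 -0.  ] w 12.9 q6 0.08
```

View pics/w7.png

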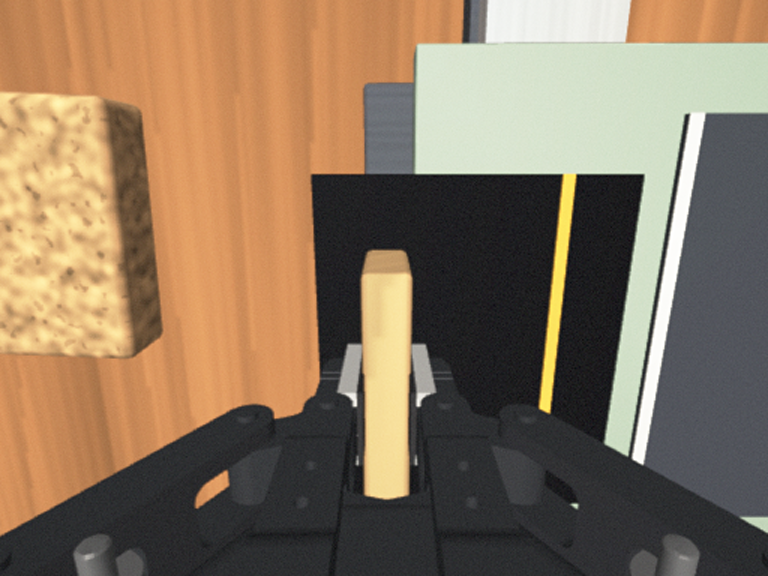

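View pics/e7.png

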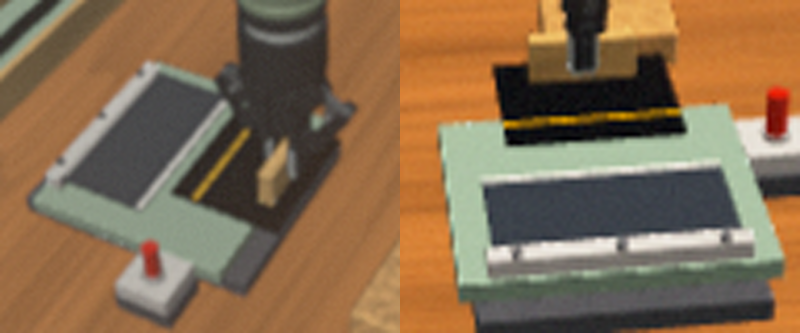

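The strip is held level, its front edge still short of the skin. In the wrist view, the strip's +y edge is at row 174, the skin's +y end at row 113, the deck's +y edge at row 43, the yellow line at columns 542–570, and the white skin edge at columns 640–695.

```bash
cat > rel.py <<'E'
from h import *
import sys
A=np.load(f'pics/{sys.argv[1]}.npz'); s={k:A[k] for k in('position','tcp_rot')};p=A['p']; zt=s['position'][2]-13.1+4
if len(sys.argv)>2: zt=float(sys.argv[2])
g=cv2.cvtColor(p,cv2.COLOR_RGB2GRAY).astype(float);hsv=cv2.cvtColor(p,cv2.COLOR_RGB2HSV)
def fitline(P): # x as function of y
    c=np.polyfit(P[:,1],P[:,0],1); r=P[:,0]-np.polyval(c,P[:,1]); k=abs(r)<1; c=np.polyfit(P[k,1],P[k,0],1); return c,-np.degrees(np.arctan(c[0])),k.sum()
yel=(hsv[...,0]>20)&(hsv[...,0]<33)&(hsv[...,1]>150)&(hsv[...,2]>150); yel[:, :300]=0
L=[]
for v in range(int(sys.argv[3]) if len(sys.argv)>3 else 118,268,2):
    u=np.nonzero(yel[v])[0]
    if 2<len(u)<20:L.append([u.mean(),v])
Y=onz('wrist',L,zt,s); cy,ay,n=fitline(Y); print('yellow x@65',np.polyval(cy,65).round(2),'yaw',round(ay,2),n)
W=[]
for v in range(80,300,2):
    r=g[v,395:490]; d=np.diff(r)
    wh=np.nonzero((r>200)&(hsv[v,395:490,1]<40))[0]
    if 2<len(wh)<20: W.append([395+wh.min()-.5,v])
E=onz('wrist',W,48,s); cw,aw,n=fitline(E); print('lap x@65',np.polyval(cw,65).round(2),'yaw',round(aw,2),n)
E
python3 rel.py w7
python3 - <<'E'
from h import *
A=np.load('pics/w7.npz'); s={k:A[k] for k in('position','tcp_rot')}
o=lambda u,v,z:print(u,v,z,onz('wrist',[u/1.5-.2,v/1.5-.2],z,s)[0].round(1))
o(313,174,62.6);o(643,174,62.6);o(569,174,62.6);o(418,44,36);o(765,43.5,36);o(690,113,48);o(765,113,48)
E
```

```text
yellow x@65 565.08 yaw 1.13 75
lap x@65 1409.8 yaw -86.64 1
313 174 62.6 [479.2 129.5  62.6]
643 174 62.6 [588.1 131.5  62.6]
569 174 62.6 [563.6 131.1  62.6]
418 44 36 [513.9 175.   36. ]
765 43.5 36 [638.9 177.5  36. ]
690 113 48 [609.  152.3  48. ]
765 113 48 [635.2 152.8  48. ]rel.py:7: RankWarning: Polyfit may be poorly conditioned
  c=np.polyfit(P[:,1],P[:,0],1); r=P[:,0]-np.polyval(c,P[:,1]); k=abs(r)<1; c=np.polyfit(P[k,1],P[k,0],1); return c,-np.degrees(np.arctan(c[0])),k.sum()
rel.py:7: RankWarning: Polyfit may be poorly conditioned
  c=np.polyfit(P[:,1],P[:,0],1); r=P[:,0]-np.polyval(c,P[:,1]); k=abs(r)<1; c=np.polyfit(P[k,1],P[k,0],1); return c,-np.degrees(np.arctan(c[0])),k.sum()
```

```bash
sed -i 's/(r>200)&(hsv\[v,395:490,1\]<40)/(r>215)\&(hsv[v,395:490,1]<16)/' rel.py; python3 rel.py w7; python3 -c "
import numpy as np,cv2
p=np.load('pics/w7.npz')['p'];print(p[150,435:470].tolist())"
```

```text
yellow x@65 565.08 yaw 1.13 75
lap x@65 611.13 yaw 1.21 110
[[209, 224, 203], [210, 224, 200], [211, 224, 201], [209, 225, 201], [210, 224, 201], [212, 225, 201], [209, 223, 199], [213, 226, 204], [196, 214, 188], [94, 102, 94], [40, 40, 44], [54, 54, 54], [158, 156, 149], [255, 255, 250], [255, 255, 253], [253, 253, 251], [253, 252, 250], [253, 253, 251], [253, 252, 250], [253, 253, 251], [255, 255, 252], [255, 255, 251], [147, 147, 147], [77, 80, 87], [79, 83, 90], [86, 91, 95], [79, 83, 90], [87, 89, 94], [82, 86, 92], [84, 87, 93], [85, 91, 96], [87, 90, 94], [83, 88, 94], [82, 87, 90], [85, 88, 94]]
```

```bash
python3 -m creep '[[[0,0,0.008,0,0,0],[0,0,0.015,0,0,0],[0,0,0.0195,0,0,0],[0,0,0.0205,0,0,0],[0,0,0.0205,0,0,0],[0,0,0.0205,0,0,0]]]'; python3 shot.py w8;python3 rel.py w8; python3 shot.py c8 scene; python3 shot.py s8 side
python3 - <<'E'
import numpy as np,cv2
B=np.load('pics/s8.npz')['p'];A=np.load('pics/c8.npz')['p'];
o=[cv2.resize(B[150:250,170:290,::-1],(480,400),interpolation=cv2.INTER_CUBIC),cv2.resize(A[170:250,230:326,::-1],(480,400),interpolation=cv2.INTER_CUBIC)]
cv2.imwrite('pics/e8.png',cv2.resize(np.hstack(o),(800,333)))
E
```

```text
time: 14.32
position: [504.9, 64.6, 51.1]
tcp_rot: [0.0, 0.7, 0.714, 0.0]
wrist_force: [-0.3, -0.0, -2.5]
gripper_width: 12.2
t 14.32 pos [504.9  64.6  51.1] yaw 91.14 tilt [ 0.02 -0.  ] F [-0.3 -0.  -2.5] M [-0.04  0.04  0.01] w 12.2 q6 0.08
yellow x@65 565.03 yaw 1.16 75
lap x@65 611.2 yaw 1.23 106
t 14.38 pos [504.9  64.6  51.1] yaw 91.14 tilt [ 0.03 -0.  ] F [ 0.9  1.  -1.8] M [ 0.03 -0.02  0.05] w 12.5 q6 0.08
t 14.43 pos [504.9  64.6  51.1] yaw 91.14 tilt [ 0.02 -0.  ] F [ 0.4  0.4 -1.9] M [ 0.01  0.02 -0.01] w 12.6 q6 0.08
```

View pics/w8.png

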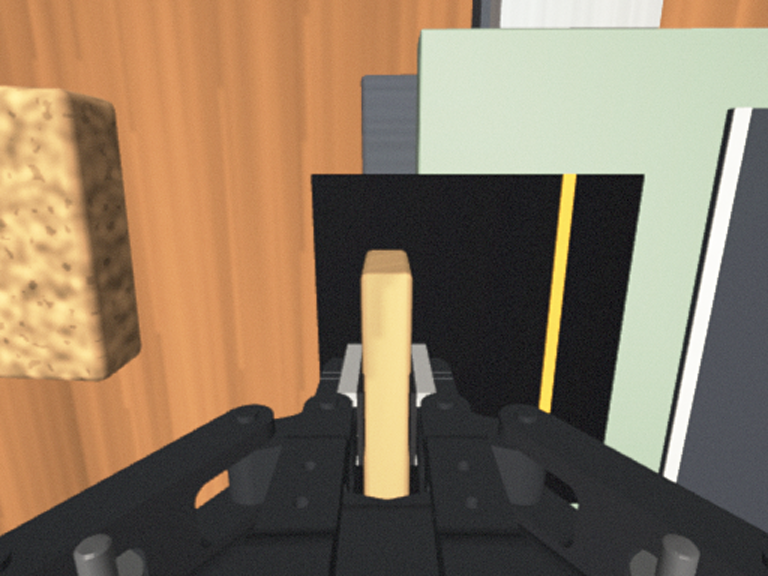

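View pics/e8.png

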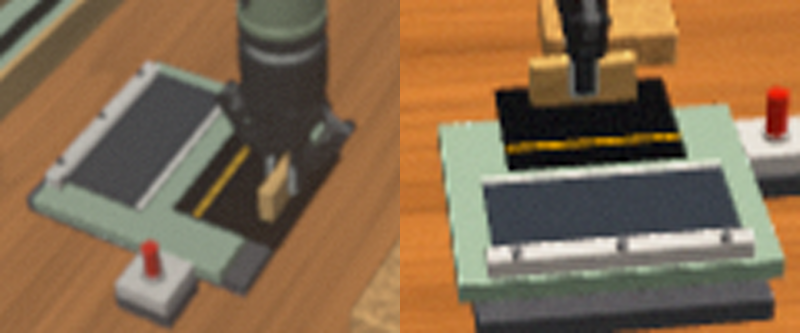

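```bash
python3 - <<'E'
from h import *
A=np.load('pics/w8.npz'); s={k:A[k] for k in('position','tcp_rot')}
o=lambda u,v,z:print(u,v,z,onz('wrist',[u/1.5-.2,v/1.5-.2],z,s)[0].round(1))
o(313,174.5,42);o(643,174.5,42);o(569,174.5,42);o(421,30,36);o(765,28,36);o(735,108,48);o(765,108,48)
E
python3 -m creep '[[[0,0.005,0.0007,0,0,0],[0,0.012,0.0007,0,0,0],[0,0.019,0.0007,0,0,0],[0,0.026,0.0007,0,0,0],[0,0.032,0.0007,0,0,0],[0,0.037,0.0007,0,0,0],[0,0.04,0.0007,0,0,0],[0,0.04,0.0007,0,0,0],[0,0.04,0.0007,0,0,0]]]'; python3 shot.py w9;python3 rel.py w9 41.5
```

```text
313 174.5 42 [479. 130.  42.]
643 174.5 42 [588.  132.1  42. ]
569 174.5 42 [563.5 131.6  42. ]
421 30 36 [513.3 174.8  36. ]
765 28 36 [622.  177.5  36. ]
735 108 48 [609.3 152.3  48. ]
765 108 48 [618.4 152.5  48. ]
time: 15.6
position: [544.4, 65.3, 50.1]
tcp_rot: [-0.0, 0.7, 0.714, -0.0]
wrist_force: [0.6, -0.5, -2.0]
gripper_width: 12.7
t 15.6 pos [544.4  65.3  50.1] yaw 91.14 tilt [-0.02 -0.01] F [ 0.6 -0.5 -2. ] M [-0.04  0.05 -0.03] w 12.7 q6 0.08
yellow x@65 604.38 yaw 1.13 75
lap x@65 614.91 yaw 4.54 64
```

View pics/w9.png

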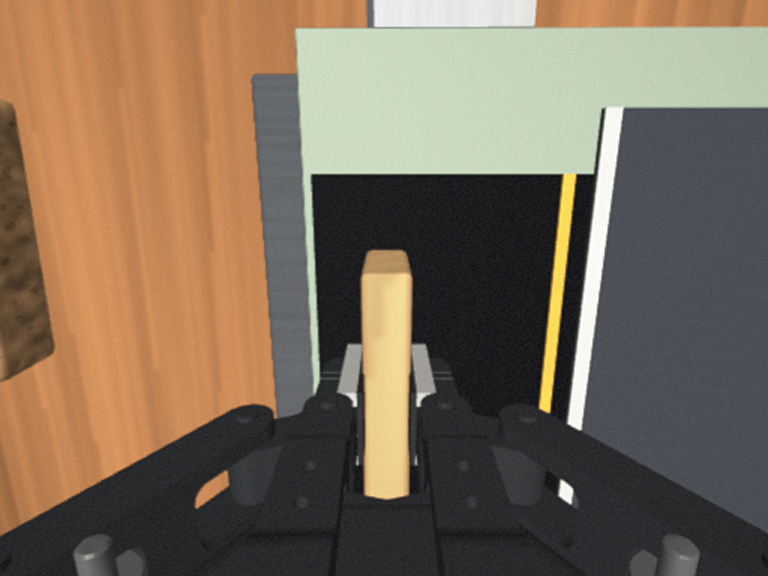

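```bash
sed -i 's/range(80,300,2)/range(80,278,2)/; s/2<len(wh)<20/4<len(wh)<20/; s/r=g\[v,395:490\]/r=g[v,375:490]/; s/hsv\[v,395:490,1\]/hsv[v,375:490,1]/; s/W.append(\[395+/W.append([375+/' rel.py; python3 rel.py w9 41.5
```

```text
yellow x@65 604.38 yaw 1.13 75
lap x@65 610.95 yaw 1.26 99
```

```bash
python3 -m creep '[[[0,0.003,0,0,0,0],[0,0.0055,0,0,0,0],[0,0.0063,0,0,0,0],[0,0.0063,0,0,0,0],[0,0.0063,0,0,0,0],[0,0.0063,0,0,0,0]]]'; python3 shot.py w10;python3 rel.py w10 41.5
```

```text
time: 16.4
position: [551.0, 65.5, 50.2]
tcp_rot: [0.0, 0.7, 0.714, -0.0]
wrist_force: [0.2, 1.3, -2.5]
gripper_width: 13.0
t 16.4 pos [551.   65.5  50.2] yaw 91.14 tilt [ 0.   -0.01] F [ 0.2  1.3 -2.5] M [-0.01  0.08  0.01] w 13.0 q6 0.08
yellow x@65 610.55 yaw 1.18 75
lap x@65 611.74 yaw 1.99 82
```

View pics/w10.png

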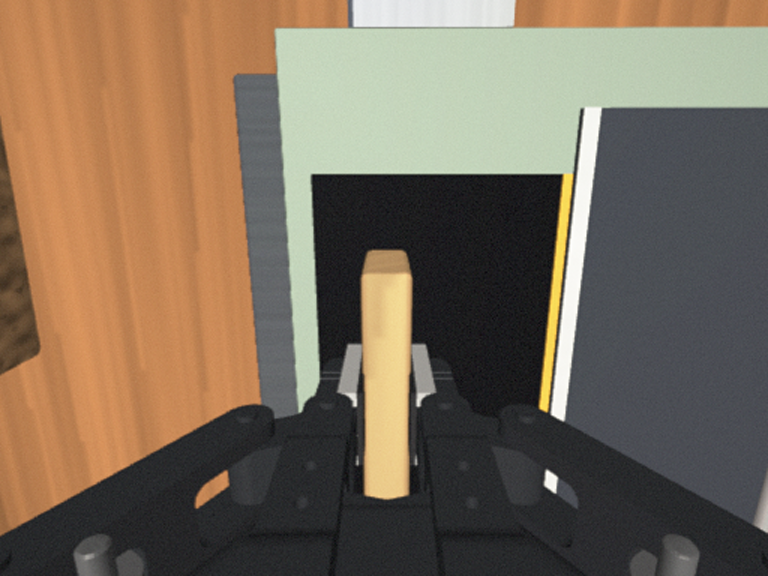

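```bash
python3 -m creep '[[[0,0,0.0005,0,0,0],[0,0,0.001,0,0,0],[0,0,0.0015,0,0,0],[0,0,0.0015,0,0,0],[0,0,0.0015,0,0,0]]]'; python3 -c "
from h import *
st()"
```

```text
time: 17.08
position: [551.0, 65.5, 49.1]
tcp_rot: [0.0, 0.7, 0.714, 0.0]
wrist_force: [-1.9, -0.4, 4.1]
gripper_width: 12.4
t 17.07 pos [551.   65.5  49.1] yaw 91.14 tilt [ 0.01 -0.  ] F [-1.9 -0.4  4.1] M [-0.16  0.34 -0.05] w 12.4 q6 0.08
```

```bash
python3 -m creep '[[[0,0,0.0003,0,0,0],[0,0,0.0005,0,0,0],[0,0,0.0005,0,0,0],[0,0,0.0005,0,0,0]]]'; python3 -c "
from h import *
st()"
```

```text
time: 17.58
position: [551.0, 65.5, 49.1]
tcp_rot: [0.0, 0.7, 0.714, 0.0]
wrist_force: [-3.1, -0.6, 8.1]
gripper_width: 12.6
t 17.57 pos [551.   65.5  49.1] yaw 91.14 tilt [ 0.03 -0.  ] F [-3.1 -0.6  8.1] M [-0.13  0.57 -0.  ] w 12.6 q6 0.08
```

```bash
python3 -m creep '[[[0,-0.0003,0.0003,0,0,0],[0,-0.0004,0.0006,0,0,0],[0,-0.0004,0.0006,0,0,0],[0,-0.0004,0.0006,0,0,0],[0,-0.0004,0.0006,0,0,0]]]'; python3 shot.py w11; python3 rel.py w11 40;python3 shot.py s11 side; python3 shot.py c11 scene
python3 - <<'E'
import numpy as np,cv2
B=np.load('pics/s11.npz')['p'];A=np.load('pics/c11.npz')['p'];
o=[cv2.resize(B[150:250,170:290,::-1],(480,400),interpolation=cv2.INTER_CUBIC),cv2.resize(A[170:250,230:326,::-1],(480,400),interpolation=cv2.INTER_CUBIC)]
cv2.imwrite('pics/e11.png',cv2.resize(np.hstack(o),(800,333)))
E
```

```text
time: 18.2
position: [551.0, 65.5, 49.1]
tcp_rot: [0.001, 0.7, 0.714, 0.001]
wrist_force: [-3.6, 0.1, 11.0]
gripper_width: 12.9
t 18.2 pos [551.   65.5  49.1] yaw 91.14 tilt [0.08 0.  ] F [-3.6  0.1 11. ] M [-0.13  0.65  0.04] w 12.9 q6 0.08
yellow x@65 610.95 yaw 1.18 75
lap x@65 611.59 yaw 1.88 84
t 18.25 pos [551.   65.5  49.1] yaw 91.14 tilt [0.08 0.  ] F [-3.5 -0.4 11.3] M [-0.11  0.67  0.04] w 12.4 q6 0.08
t 18.3 pos [551.1  65.5  49.1] yaw 91.14 tilt [0.08 0.  ] F [-3.   0.3 11.5] M [-0.09  0.65  0.04] w 12.4 q6 0.08
```

View pics/w11.png

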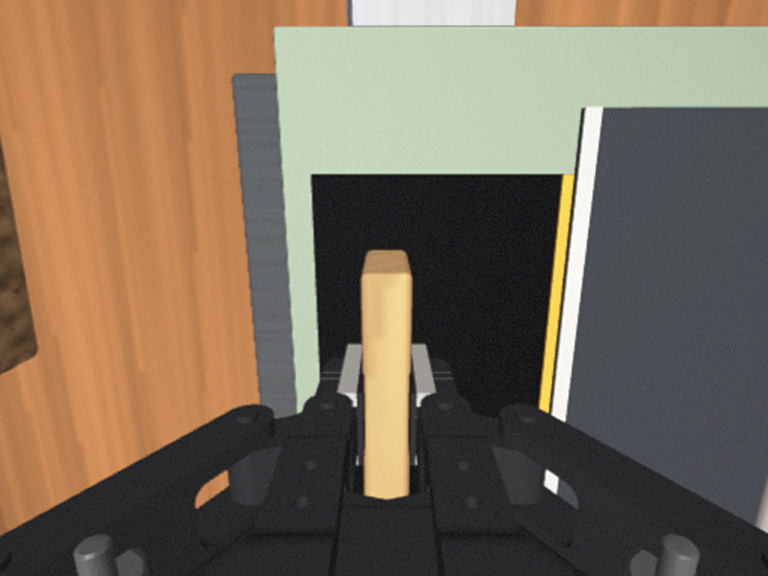

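View pics/e11.png

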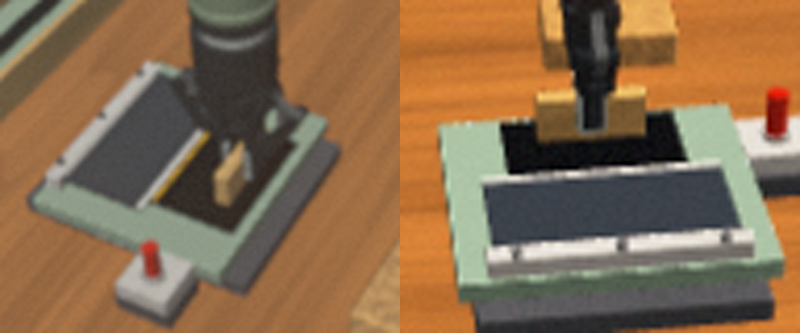

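```bash
python3 -m creep '[[[0,-0.0003,0.0003,0,0,0],[0,-0.0003,0.0003,0,0,0],[0,-0.0003,0.0003,0,0,0],[0,-0.0003,0.0003,0,0,0]]]'
python3 - <<'E'
from h import *
st()
p0,d0=np.load('pics/c8.npz')['p'],0
p1,_=read_camera('scene'); q0=np.load('pics/scene0.npz')['p']
# deck shift check: phase correlation over hinge/rear area of the mould
a=cv2.cvtColor(q0,cv2.COLOR_RGB2GRAY)[218:256,240:330].astype(np.float32);b=cv2.cvtColor(p1,cv2.COLOR_RGB2GRAY)[218:256,240:330].astype(np.float32)
print(cv2.phaseCorrelate(a,b,cv2.createHanningWindow((90,38),cv2.CV_32F)))
st()
A=np.load('pics/w11.npz'); s={k:A[k] for k in('position','tcp_rot')}
o=lambda u,v,z:print(u,v,z,onz('wrist',[u/1.5-.2,v/1.5-.2],z,s)[0].round(1))
o(562,174.5,40);o(400,174.5,40);o(278,28,36);o(765,27,36);o(585,108,48);o(765,107.5,48)
E
```

```text
time: 18.85
position: [551.0, 65.5, 49.1]
tcp_rot: [0.001, 0.7, 0.714, 0.001]
wrist_force: [-3.6, 0.6, 12.3]
gripper_width: 12.9
t 18.85 pos [551.   65.5  49.1] yaw 91.14 tilt [0.12 0.  ] F [-3.6  0.6 12.3] M [-0.1   0.72  0.04] w 12.9 q6 0.08
((0.10041369144862244, 0.05634405047037916), 0.9786891481611464)
t 18.9 pos [551.   65.5  49.1] yaw 91.14 tilt [0.13 0.  ] F [-2.6 -0.8 12.9] M [-0.13  0.65  0.01] w 12.9 q6 0.08
562 174.5 40 [607.4 132.5  40. ]
400 174.5 40 [553.9 131.4  40. ]
278 28 36 [514.7 174.8  36. ]
765 27 36 [666.7 178.2  36. ]
585 108 48 [608.8 152.1  48. ]
765 107.5 48 [663.  153.3  48. ]
```

```bash
python3 -c "
from station import *
print(finish_job(), sense()['wrist_force'])"
```

```text
the job is handed in; nothing more can be done
the job is handed in; nothing more can be done
```

The pin is in and the strip is tucked under the skin, and I handed the job in at about 19 s with the strip still held and pressed flat. I got no verdict back.

- **Pin:** It went into the lug's eye without resistance until it stopped at the expected collar height with about 7.5 N. The picture after release shows it upright with its collar on the lug.
- **Strip:** I took the middle-sized strip by its batten and slid its front edge under the skin just clear of the deck. No contact force showed on the way in, and the skin's edge looked unmoved in the pictures.

| Last check | Result |
|---|---|
| Yellow line against the skin's free edge | line at about 611.0 mm, edge 611.0–611.2 mm |
| Strip yaw against the skin's edge | 1.18° against about 1.2° |
| Sideways offset from centre | about 0.5 mm |
| Deck shift in the scene picture | under 0.15 pixel |
| Wrist force | about 12.5 N, or roughly 14.5 N on the deck with the strip's weight |

- **Sideways force left over:** The wrist still showed about 3 N along x when I handed in. Two small corrections did not remove it.
- **Poor edge readings:** Once the line touched the skin's edge, the automatic edge fit became unreliable (611.6–611.7 mm, 1.9–2.0°). The last alignment therefore rests on the readings just before that plus the measured arm travel.
- **Camera disagreement:** The fixed cameras and the wrist camera differed by about 3 mm in absolute position. I used wrist-camera differences for both fits.

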